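Date-code a medicine carton on the hand-lever press

ROBOT

A 6-joint arm with a two-finger parallel gripper is mounted at the origin on the work surface. World frame = base frame: x ahead of the robot, y to its left, z up, the work surface at z = 0. Lengths are in mm, angles in degrees, forces in N, time in s.
With the tool pointing down it reaches from about 375 to 900 mm from the base axis. Payload 3.1 kg.
Tool frame: the origin (TCP) lies midway between the tips of the shut fingers; the grasp point (between the pads) lies 19 mm behind it (ctrl.grip_depth is the distance from the TCP to the grasp point, in mm); z points along the fingers, y is the direction in which the jaws open and shut (so a half turn about z gives the same grasp; the last joint's range is limited). The gripper opens to 85 mm and grips with 20 to 120 N. Pads are 22 mm wide; open, the fingers measure 114 mm over their backs; the gripper's body (76 mm by 85 mm) begins 54 mm behind the grasp point. The pads swing forward as they close: fully open they stand 13 mm farther back than shut.
Start: joints at [-78.065, 30.224, 82.088, -0, 67.689, -10.227], TCP at [235.787, -578.793, 231.31] pointing down, gripper open.
Joint ranges: [-176.69, 176.69], [-43.24, 126.21], [12.49, 139.97], [-82, 262], [0, 151.66], [-163.58, 163.58]. Speed limits (degrees/s): [159.86, 159.86, 180, 180, 180, 180].

INTERFACE

Orientations are given as [roll, pitch, yaw] about the fixed x, y, z axes, in that order (R = Rz(yaw) Ry(pitch) Rx(roll)).
In Python, from station import sensors, cams, workorder, ctrl gives the robot as it stands.
- The arm moves only by the tool play_rows, never from a script. Its argument "moves" is a list of rows, each a list of 6 numbers: the shift along the tool's x, y, z scaled (see below), then the turn, a rotation vector about the tool's x, y, z scaled (see below). In form: [[tx, ty, tz, wx, wy, wz], ...]. A call has 1 to 10 rows; each row shifts and turns the commanded pose from where the row before left it, along the tool's axes as they then stand; what a row does not reach is not made up. The controller multiplies each number of a shift by 2 cm and each number of a turn by 6 degrees. A row lasts 1/10 s, in which the tool goes at most 50 mm and 8.59 degrees, less where a joint would pass 70% of its speed; a pose out of reach is approached as far as the arm can. A call with a number of a shift or a turn outside -1 to 1 is refused whole. A call with a gripper value outside its range is refused whole. "hand" is the closure, from -1 (fully open) to 1 (shut), set as the call begins (left out, the last holds). The fingers move at their own pace and stop on an object; "squeeze" is the grip in N (left out, the last holds). Time passes only in rows, so rows that do not move let the fingers close. It gives the time, the measured TCP pose, the force and the opening at its end, in the units of the state.
- sensors.observe(): the state, without advancing time (a new reading comes with each control period).
- cams.snapshot(name): name is "scene" or "top" or "wrist"; returns (picture, depth): 420x560x3 uint8, red, green, blue; 420x560 float32, mm along the optical axis (not along the pixel's ray), 0 where there is no reading.
- cams.camera_params(name): a dict with "fov_y" (degrees; the focal length in pixels is half the picture's height over the tangent of half this angle, whatever the lens; pixels are square), "cx", "cy" (the principal point, pixels), "rvec" (rotation vector, rad) and "tvec" (3), from world to camera coordinates, as OpenCV has them. Camera axes: x right, y down, z forward; pixel columns grow to the right and rows downward; lengths in mm; the calibration is good to about 2 mm. A picture is of the moment at which its call begins: read the wrist's pose just before it. camera_params takes no time and is no camera call; for the wrist camera it gives the pose at the moment of the call.
- workorder.hand_in(): hands the job in, once; it reports no verdict.
The state is a dict: "time_s": time; "qpos": joint angles; "qvel": joint speeds; "tau": joint torques, N m; "eef_pos": TCP position; "tool_rot": TCP orientation; "ft_force": force on the tool from outside, world axes, zero at the start; "moment": the same for the moment, N m; "grip_width": finger opening in mm.
Only numpy, scipy, OpenCV 4.12 (cv2) and the standard library are available. Lean on these libraries where they do the work, as an engineer would, in place of code of your own. Each camera call takes 0.05 s, during which the arm holds its last target. There are 200 camera calls.

TASK

Put the date code on the blue medicine carton waiting in the rack: lay it on the coding press, label up with its white code panel under the stamp, pushed home against the back stop and the side guide, then swing the red-handled lever all the way to its stop and let it come fully back up while the carton stays in place. Then take the carton out and lay it flat, label up, in the free half of the grey tray beside the carton already coded. Leave everything else where it is.

Things in the scene. Friction and masses are not known exactly. Their poses are not given: they have to be found in the camera images.
- carton_center (a point): Centre (half-way up) of the loose blue carton to be coded: stiff filled box 160 x 56 x 36 mm, about 130 g, lying flat, label up. x runs along its length to the plain end, z up; the code panel is at its -x end. It starts in one of the rack's three bays, its code-panel end sticking about 75 mm straight out of the front, its plain end under the roof.
- code_panel (a point): Centre of the white 46 x 40 mm code panel on the carton's top face (36 mm above its underside), on its centre line, 30 mm from the code-panel (-x) end and 50 mm from the carton's centre.
- rack: Fixed white pigeonhole rack, 90 mm deep, 320 wide, 88 high; origin on the table under its middle. Open front faces its -x, 45 mm from the origin. Three bays at y = -104, 0, +104 mm, each 98 mm wide, floor 25 mm and roof's underside 82 mm above the table. A blue, a magenta and a green carton lie in them in any order, sticking out along -x, 48 mm apart.
- press: Fixed grey-green hand-lever coding press (C-frame). Origin on the table straight under the stamp; x = feed direction: cartons enter from its front (-x) and slide to +x. Base plate x = -140 to 120, y = -55 to 55 mm; its top (the bed) is 18 mm above the table. Head over the bed from x = -35 back, 60 mm wide, from 85 to 165 mm above the table; ram top 220 mm; column from x = 45.
- back_stop (a point): Middle of the back stop's face at bed level (18 mm above the table), axes as the press: upright steel plate 56 mm wide, 24 mm high above the bed, facing the press's -x, at press x = +30 mm, y = 0.
- side_guide (a point): Front end of the side guide's face at bed level, axes as the press: steel bar along the press's x from here (press x = -65) to the back stop, its face at press y = -28 mm looking to +y, 22 mm high above the bed. There is no guide on the other side.
- code_spot (a point): Point fixed to the press, axes as the press: under the stamp (36 x 30 mm), 54 mm above the table. The code panel's centre lies here when the carton is on the bed, its code-panel end against the back stop and its side against the guide: carton centre at press x = -50, y = 0, plain end at x = -130. With the lever up the stamp hangs 12 mm above it; at the stop it presses on the carton.
- lever (a joint): Lever angle in rad: 0 = up at rest (leaning 15 degrees from vertical to the press's front), grows as the handle is swung forward and down, stop at 1.05 rad (75 degrees from vertical). A spring pulls it back: about 3 N at the handle at rest, 11 N at the stop; let go, it returns by itself in about a second.
- lever_grip (a point): Centre of the lever's red round handle, 24 mm thick and 60 mm long along the lever, 145 mm from the pivot; moves with the lever. About 265 mm above the table at rest, 163 mm at the stop. It can be pinched from above across the press's y, or pushed.
- lever_pivot (a point): The lever's pivot, fixed to the press, axes as the press: press x = +20, y = +75 mm, 125 mm above the table; its axis lies along the press's y. The handle swings in the plane y = +75 beside the head, from above the pivot to the press's front (-x) and down.
- tray: Fixed shallow grey tray for coded cartons, 210 x 210 mm, rim 18 mm high, wall and floor 5 mm; origin on the table under its middle. A coded blue carton (same kind, black marks on its panel) lies in its far (+x) half along the tray's y; the near (-x) half is free.
- tray_free (a point): Middle of the free half of the tray, on its floor (5 mm above the table), axes as the tray. The free space is about 120 mm (x) by 200 mm (y); the carton goes in along the tray's y, either way round.
- coded_carton: Loose carton already coded, in the far half of the tray, length along its x; origin under its centre. Leave it there.
- magenta_carton: Loose magenta carton in the rack, 160 x 56 x 36 mm, length along its x; origin under its centre. Leave it there.
- green_carton: Loose green carton in the rack, same size; origin under its centre. Leave it there.
- jar: Bystander: white tablet jar, 56 mm across, 100 mm tall; origin under its centre.
- upright_carton: Bystander: white and magenta carton standing upright, 46 x 46 x 115 mm; origin under its centre.
- tape_roll: Bystander: roll of packing tape lying flat, 100 mm across, 48 mm high; origin under its centre.
- marker: Bystander: blue marker pen with white cap lying on the table, 130 mm long; origin on the table under its middle.
Mind the look-alikes: they are no part of the job. Leave any orange or yellow look-alike of the part that bears carton_center alone.

How it is judged (in metres and radians):
On the way, in this order (a step that is already met when the one before it is completed fails the run):
1. the blue carton lies on the press bed, code panel under the stamp, against the back stop and the side guide (x of code_panel in the frame of code_spot between -0.004 and 0.004 m and y of code_panel in the frame of code_spot between -0.004 and 0.004 m and z of code_panel in the frame of code_spot between -0.0025 and 0.0025 m and angle between the x axis of carton_center and the x axis of code_spot, either way round below 0.05 rad), for 0.2 s.
2. the lever is swung to its stop with the carton home (all of step 1 and value of joint lever above 1 rad), for 0.1 s.
3. the lever is back up at rest with the carton still home (all of step 1 and value of joint lever below 0.06 rad), for 0.2 s.
At the end, for the whole second after the job is handed in: The lever is up at rest (under 0.06 rad) and the blue carton lies flat on the tray's floor, label up, in the free half: its centre 80 mm before to 30 mm beyond the tray's middle along the tray's x, within 30 mm along y, lengthwise within 0.3 rad of the tray's y (value of joint lever below 0.06 rad and x of carton_center in the frame of tray between -0.08 and 0.03 m and y of carton_center in the frame of tray between -0.03 and 0.03 m and z of carton_center in the frame of tray between 0.019 and 0.027 m and angle between carton_center's own z axis and vertical below 0.06 rad and angle between the x axis of carton_center and the y axis of tray, either way round below 0.3 rad); the robot touches nothing.
It fails at once if one of the other cartons or bystanders is moved more than 30 mm (distance of any of magenta_carton, green_carton, coded_carton, jar, upright_carton, tape_roll, marker from where it was at the start of the episode above 0.03 m).
It also fails if it takes over 67 s, if anything falls off the work surface, if the arm or the gripper's body presses on something with over 40 N, if the wrist force passes 120 N, or if a joint passes its speed limit or range.

## Working session

There is one attempt and no reset: what is moved stays moved. The work goes in short steps, Python scripts to look and compute and a tool call to move; the robot and the scene stay as the last step left them, time stands still between calls to the robot, and variables do not carry over. Pictures are saved under pics/ and viewed, about 8 in all and at most 12, crops included, and the job is handed in when it is done.

Besides the shell and the picture viewer there is one more tool, called after "Emit:" as name(argument=value, ...), one argument or row to a line, values as JSON. play_rows: Moves the arm, as the interface text tells. Shifts and turns lie within -1 to 1; 1 stands for 2 cm of shift or 6 degrees of turn. Its arguments: {"type":"object","properties":{"moves":{"type":"array","items":{"type":"array","items":{"type":"number","minimum":-1,"maximum":1}}},"hand":{"type":"number"},"squeeze":{"type":"number"}},"required":["moves"]}

```bash
ls; mkdir -p pics; cat > h.py <<'E'
import numpy as np, cv2
from station import sensors, cams, workorder, ctrl
from scipy.spatial.transform import Rotation as R
def cam(n):
    p=cams.camera_params(n); f=210/np.tan(np.radians(p['fov_y'])/2)
    return f,p['cx'],p['cy'],R.from_rotvec(np.ravel(p['rvec'])).as_matrix(),np.ravel(p['tvec'])
def snap(n,save=None):
    c=cam(n); im,d=cams.snapshot(n)
    if save: cv2.imwrite('pics/'+save,im[:,:,::-1])
    return im,d,c
def cloud(d,c):
    f,cx,cy,Rm,t=c; v,u=np.mgrid[:420,:560]
    P=np.stack([(u-cx)/f*d,(v-cy)/f*d,d],-1)
    W=(P-t)@Rm; W[d<=0]=np.nan
    return W
def ray(u,v,z,c):
    f,cx,cy,Rm,t=c; o=-Rm.T@t; r=Rm.T@np.array([(u-cx)/f,(v-cy)/f,1.])
    return o+r*(z-o[2])/r[2]
def proj(P,c):
    f,cx,cy,Rm,t=c; q=Rm@np.asarray(P,float)+t
    return np.array([cx+f*q[0]/q[2],cy+f*q[1]/q[2]])
E
python3 - <<'E'
from h import *
print(sensors.observe(), ctrl.grip_depth)
for n in('scene','top'):
    im,d,c=snap(n,n+'.png'); np.savez(n+'.npz',im=im,d=d); print(n,-c[3].T@c[4],c[:3],(d>0).mean())
a=cv2.imread('pics/scene.png');b=cv2.imread('pics/top.png')
E
```

```text
pics
{'time_s': 0.0, 'qpos': array([-7.80654957e+01,  3.02785460e+01,  8.21558473e+01, -1.30900263e-03,
        6.76891659e+01, -1.02286576e+01]), 'qvel': array([ 0.01640327, -0.00998292, -0.18594266,  0.09711465,  0.0482218 ,
        0.00649588]), 'tau': array([-2.49438481e-04, -4.42352092e+01, -1.78024578e+01, -2.53369462e-04,
        8.48403055e-03, -2.03851255e-05]), 'eef_pos': array([ 235.6368256 , -578.11181555,  230.3411121 ]), 'tool_rot': array([-1.79878190e+02, -2.07505393e-02,  2.21636381e+01]), 'ft_force': array([-0.05620974,  0.06633626,  0.38216283]), 'moment': array([-0.01908482, -0.04526743, -0.04783606]), 'grip_width': 85.40432392576007} 18.700000000000003
scene [1114.22441417 -426.53120074  813.25392852] (np.float64(388.6453199568918), 277.4127647525468, 209.58959623562538) 0.9899872448979592
top [ 403.09919573  -55.11085918 1488.5223689 ] (np.float64(493.25590974268715), 274.7703196196578, 219.9035062079443) 0.9960459183673469
```

View pics/scene.png

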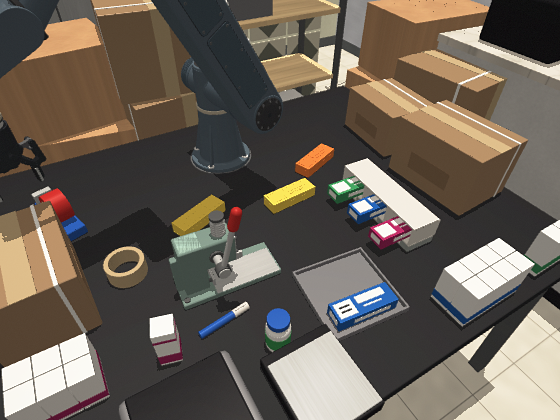

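View pics/top.png

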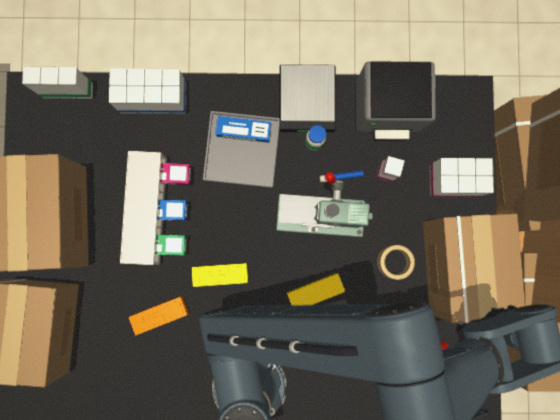

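Top view (robot base at the bottom, world +x up, world +y left). Candidates for the carton:
- Blue carton in the middle bay, (172,210): this is the target.
- Already coded blue carton in the tray, (243,130).
- Magenta (175,173), green (172,245), yellow (220,275), dark yellow (315,290) and orange (158,315): not wanted.

The press is at (325,213) and its front faces the rack. The lever is at (330,178), and the free half of the tray is at (240,165).

```bash
cat > m.py <<'E'
from h import *
z=np.load('top.npz'); im,d=z['im'],z['d']; c=cam('top'); W=cloud(d,c)
hsv=cv2.cvtColor(im,cv2.COLOR_RGB2HSV)
def rect(mask,zp,name):
    cs,_=cv2.findContours(mask.astype(np.uint8),0,2)
    if not cs: print(name,'none');return
    k=max(cs,key=cv2.contourArea).reshape(-1,2)
    P=np.array([ray(u,v,zp,c)[:2] for u,v in k],np.float32)
    r=cv2.minAreaRect(P); print(name,np.round(r[0],1),np.round(r[1],1),round(r[2],1),'box',np.round(cv2.boxPoints(r)).tolist())
v,u=np.mgrid[:420,:560]
def reg(u0,v0,u1,v1): return (u>=u0)&(u<u1)&(v>=v0)&(v<v1)
Z=W[...,2]
for n,p in dict(bed=(295,213),blue=(172,210),mag=(175,173),green=(172,245),rackroof=(140,210),trayfl=(235,165),coded=(243,130),table=(260,260)).items(): print(n,np.round(W[p[1]-1:p[1]+2,p[0]-1:p[0]+2].reshape(-1,3).mean(0),1))
rect(reg(115,140,200,270)&(Z>76)&(Z<100),88,'rack')
for n,p in dict(blue=(160,198,190,222),mag=(160,160,192,187),green=(160,232,190,257)).items():
    rect(reg(*p)&(Z>50)&(Z<72),61,n)
rect(reg(265,185,385,245)&(Z>9)&(Z<250),18,'press base')
rect(reg(265,185,318,245)&(Z>10)&(Z<26),18,'bed front')
rect(reg(310,190,385,240)&(Z>130)&(Z<185),165,'head')
rect(reg(195,100,290,195)&(Z>3)&(Z<60),18,'tray')
rect(reg(205,110,280,145)&(Z>30)&(Z<60),41,'coded')
red=(hsv[...,1]>150)&((hsv[...,0]<8)|(hsv[...,0]>172))&reg(315,165,345,195)
print('red',np.round(np.median(W[red],0),1),red.sum(), u[red].mean(),v[red].mean())
im2=cv2.resize(im[140:260,115:395],None,fx=2.8,fy=2.8,interpolation=cv2.INTER_CUBIC); cv2.imwrite('pics/crop.png',im2[:,:,::-1])
E
python3 m.py
```

```text
bed [ 517.8 -136.7   19.1]
blue [521.8 222.1  60.7]
mag [629.7 214.9  61.7]
green [420.6 220.5  60.4]
rackroof [519.2 307.3  87.8]
trayfl [664.4  44.7   3.5]
coded [763.1  19.3  40.4]
table [377.1 -32.5   0.8]
rack [528.9 306.4] [ 95.8 319.6] 87.2 box [[367.0, 267.0], [686.0, 251.0], [691.0, 346.0], [372.0, 362.0]]
blue [523.3 220.7] [55.2 72.6] 0.2 box [[496.0, 257.0], [496.0, 184.0], [551.0, 185.0], [551.0, 257.0]]
mag [629.9 218. ] [58.7 81.8] 0.3 box [[600.0, 259.0], [601.0, 177.0], [659.0, 177.0], [659.0, 259.0]]
green [422.1 220.5] [54.7 69.5] 0.2 box [[395.0, 255.0], [395.0, 186.0], [450.0, 186.0], [449.0, 255.0]]
press base [ 531.8 -224.8] [282.9 149.1] 86.0 box [[448.0, -361.0], [596.0, -371.0], [616.0, -89.0], [467.0, -79.0]]
bed front [ 517.9 -144.2] [124.1 109.9] 86.1 box [[459.0, -202.0], [569.0, -210.0], [577.0, -86.0], [467.0, -79.0]]
head [ 520.9 -260.1] [151.1  94.7] 85.0 box [[467.0, -331.0], [561.0, -339.0], [575.0, -189.0], [480.0, -181.0]]
tray [734.6   9.9] [251.2 280.7] 83.8 box [[582.0, -100.0], [861.0, -130.0], [888.0, 120.0], [609.0, 150.0]]
coded [769.7  20.9] [160.3  59.2] 83.7 box [[731.0, -56.0], [790.0, -62.0], [808.0, 97.0], [749.0, 104.0]]
red [ 584.7 -207.2  289.5] 92 329.79347826086956 177.3695652173913
```

View pics/crop.png

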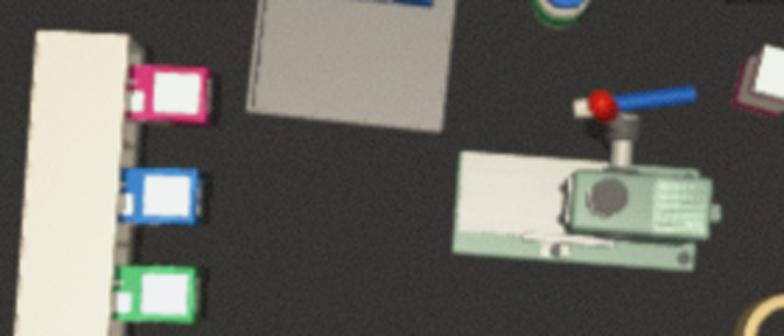

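The crop confirms the choice: the blue carton in the middle bay has a blank white panel (crop (165,195)) and sticks out of the rack towards the press. The press guide rail is on the lower side of the crop, and the lever is on the upper side. Next: turn the tool to yaw 87, then travel.

Emit:
play_rows(
  moves=[
    [0, 0, 0, 0, 0, -1],
    [0, 0, 0, 0, 0, -1],
    [0, 0, 0, 0, 0, -1],
    [0, 0, 0, 0, 0, -1],
    [0, 0, 0, 0, 0, -1],
    [0, 0, 0, 0, 0, -1],
    [0, 0, 0, 0, 0, -1],
    [0, 0, 0, 0, 0, -1],
    [0, 0, 0, 0, 0, -1],
    [0, 0, 0, 0, 0, -1],
  ],
  hand=-1,
)

```text
time_s: 1.1
eef_pos: [235.7, -578.4, 230.7]
tool_rot: [-180.0, -0.1, 82.4]
ft_force: [0.5, 0.2, 1.1]
grip_width: 85.3
```

```bash
cat > go.py <<'E'
import sys
from h import *
# usage: go.py x y z yaw : tool-frame units from the measured pose
def go(x,y,z,yaw):
    s=sensors.observe(); Rm=R.from_euler('xyz',s['tool_rot'],degrees=True)
    d=Rm.inv().apply(np.array([x,y,z])-s['eef_pos'])/20
    w=(Rm.inv()*R.from_euler('xyz',[180,0,yaw],degrees=True)).as_rotvec(degrees=True)/6
    print('t',round(s['time_s'],2),'pos',np.round(s['eef_pos'],1),'rot',np.round(s['tool_rot'],2),'F',np.round(s['ft_force'],1),'w',round(s['grip_width'],1))
    print('units shift',np.round(d,2),'turn',np.round(w,2))
if __name__=='__main__': go(*map(float,sys.argv[1:5]))
E
python3 go.py 521 190 170 87
```

```text
t 1.1 pos [ 235.7 -578.4  230.7] rot [-1.7997e+02 -8.0000e-02  8.2410e+01] F [0.5 0.2 1.1] w 85.3
units shift [39.96  9.07  3.08] turn [-0.   -0.01 -0.77]
```

Emit:
play_rows(
  moves=[
    [0.98, 0.3, 0, 0, 0, -0.77],
    [0.98, 0.3, 0, 0, 0, 0],
    [0.98, 0.3, 0, 0, 0, 0],
    [0.98, 0.3, 0, 0, 0, 0],
    [0.98, 0.3, 0, 0, 0, 0],
    [0.98, 0.3, 0, 0, 0, 0],
    [0.98, 0.3, 0, 0, 0, 0],
    [0.98, 0.3, 0, 0, 0, 0],
    [0.98, 0.3, 0, 0, 0, 0],
    [0.98, 0.3, 0, 0, 0, 0],
  ],
)

```text
time_s: 2.1
eef_pos: [308.6, -385.7, 231.2]
tool_rot: [-180.0, -0.0, 86.8]
ft_force: [0.0, 0.4, 0.2]
grip_width: 85.3
```

Emit:
play_rows(
  moves=[
    [0.98, 0.3, 0, 0, 0, 0],
    [0.98, 0.3, 0, 0, 0, 0],
    [0.98, 0.3, 0, 0, 0, 0],
    [0.98, 0.3, 0, 0, 0, 0],
    [0.98, 0.3, 0, 0, 0, 0],
    [0.98, 0.3, 0, 0, 0, 0],
    [0.98, 0.3, 0, 0, 0, 0],
    [0.98, 0.3, 0, 0, 0, 0],
    [0.98, 0.3, 0, 0, 0, 0],
    [0.98, 0.3, 0, 0, 0, 0],
  ],
)

```text
time_s: 3.1
eef_pos: [379.3, -193.3, 231.4]
tool_rot: [180.0, 0.0, 86.8]
ft_force: [0.1, -0.1, -0.6]
grip_width: 85.2
```

Emit:
play_rows(
  moves=[
    [0.98, 0.3, 0, 0, 0, 0],
    [0.98, 0.3, 0, 0, 0, 0],
    [0.98, 0.3, 0, 0, 0, 0],
    [0.98, 0.3, 0, 0, 0, 0],
    [0.98, 0.3, 0, 0, 0, 0],
    [0.98, 0.3, 0, 0, 0, 0],
    [0.98, 0.3, 0, 0, 0, 0],
    [0.98, 0.3, 0, 0, 0, 0],
    [0.98, 0.3, 0, 0, 0, 0],
    [0.98, 0.3, 0, 0, 0, 0],
  ],
)

```text
time_s: 4.1
eef_pos: [449.9, -1.0, 231.4]
tool_rot: [180.0, 0.0, 86.8]
ft_force: [0.1, 0.5, 0.1]
grip_width: 85.6
```

```bash
python3 go.py 521 190 190 87; python3 - <<'E'
from h import *
im,d,c=snap('wrist','w1.png'); np.savez('w1.npz',im=im,d=d); print(-c[3].T@c[4],c[3][2])
im,d,c=snap('top'); np.savez('top.npz',im=im,d=d)
E
python3 m.py | grep -v box; python3 m.py | grep -E "press|bed|tray|coded|head"
```

```text
t 4.1 pos [449.9  -1.  231.4] rot [179.99   0.    86.8 ] F [0.1 0.5 0.1] w 85.6
units shift [9.73 3.02 2.07] turn [ 0.    0.   -0.03]
[454.94364034  78.82990928 373.77855601] [-0.01828843 -0.31399421 -0.94924874]
bed [ 517.9 -136.8   17.8]
blue [521.8 221.9  61.2]
mag [629.9 215.   61. ]
green [420.6 220.2  61.8]
rackroof [519.2 307.4  87.6]
trayfl [664.   44.5   5.7]
coded [762.4  19.1  43.2]
table [381.6 -36.9 265.8]
red [ 584.9 -207.3  290.5] 92 329.7391304347826 177.3804347826087
bed [ 517.9 -136.8   17.8]
trayfl [664.   44.5   5.7]
coded [762.4  19.1  43.2]
press base [ 531.7 -224.8] [283.  149.2] 86.1 box [[448.0, -361.0], [597.0, -371.0], [616.0, -89.0], [467.0, -79.0]]
bed front [ 518.  -144.3] [123.8 109.7] 86.1 box [[459.0, -202.0], [569.0, -210.0], [577.0, -86.0], [467.0, -79.0]]
head [ 521.3 -256.9] [144.7  94.5] 85.0 box [[468.0, -325.0], [562.0, -333.0], [575.0, -189.0], [480.0, -181.0]]
tray [734.1  11.9] [252.3 282.4] 83.7 box [[580.0, -98.0], [861.0, -129.0], [888.0, 122.0], [608.0, 153.0]]
coded [769.6  20.9] [160.3  59.5] 83.7 box [[731.0, -56.0], [790.0, -62.0], [808.0, 97.0], [749.0, 104.0]]
```

Emit:
play_rows(
  moves=[
    [1, 0.3, 0.4, 0, 0, 0],
    [1, 0.3, 0.4, 0, 0, 0],
    [1, 0.3, 0.4, 0, 0, 0],
    [1, 0.3, 0.4, 0, 0, 0],
    [1, 0.3, 0.5, 0, 0, 0],
    [1, 0.3, 0.5, 0, 0, 0],
    [1, 0.3, 0.5, 0, 0, 0],
    [1, 0.3, 0.5, 0, 0, 0],
    [1, 0.3, 0.5, 0, 0, 0],
    [1, 0.3, 0.5, 0, 0, 0],
  ],
)

```text
time_s: 5.2
eef_pos: [521.2, 194.2, 138.9]
tool_rot: [-180.0, 0.0, 86.8]
ft_force: [0.8, 0.3, -0.3]
grip_width: 85.3
```

```bash
python3 go.py 523 212 26 87; python3 - <<'E'
from h import *
im,d,c=snap('wrist','w1.png'); np.savez('w1.npz',im=im,d=d)
for p in [(280,210),(280,380)]: print(ray(*p,18,c))
W=cloud(d,c); np.save('W1.npy',W)
E
```

```text
t 5.2 pos [521.2 194.2 138.9] rot [-1.800e+02  3.000e-02  8.677e+01] F [ 0.8  0.3 -0.3] w 85.3
units shift [0.9  0.04 5.64] turn [-0.    0.   -0.04]
[519.10075713 182.98147252  18.        ]
[506.20402957 -32.04444467  18.        ]
```

View pics/w1.png

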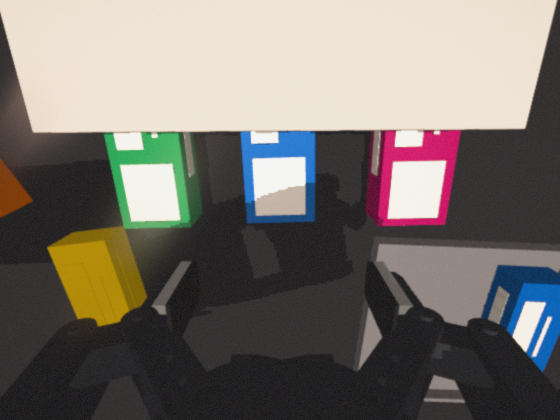

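Wrist view: the blue carton's panel is at (281,187), centred between the fingers. Its front end is at row 221, and the rack's front edge is at row 130. I'll fit its edges and grasp.

```bash
python3 - <<'E'
from h import *
z=np.load('w1.npz'); im=z['im']; c=cam('wrist')
pan=(im.min(2)>150).astype(np.uint8); pan[:, :235]=0; pan[:,320:]=0; pan[:148]=0; pan[235:]=0
k=max(cv2.findContours(pan,0,2)[0],key=cv2.contourArea).reshape(-1,2)
r=cv2.minAreaRect(np.array([ray(u,v,61,c)[:2] for u,v in k],np.float32)); print('panel',r)
hsv=cv2.cvtColor(im,cv2.COLOR_RGB2HSV); m=((hsv[...,0]>98)&(hsv[...,0]<125)&(hsv[...,1]>120)&(hsv[...,2]>90))
L=[];Rr=[]
for v in range(140,212):
    q=np.where(m[v,230:330])[0]+230
    L.append(ray(q[0]-.5,v,61,c)[:2]);Rr.append(ray(q[-1]+.5,v,61,c)[:2])
for e in (L,Rr):
    e=np.array(e);p=np.polyfit(e[:,1],e[:,0],1);print('edge x at y=212',np.polyval(p,212),'yaw',90-np.degrees(np.arctan(p[0])))
E
```

```text
panel ((521.4732666015625, 220.06321716308594), (46.173675537109375, 40.36351013183594), 88.2356948852539)
edge x at y=212 493.51159607966935 yaw 88.72270395377713
edge x at y=212 549.02693886596 yaw 87.65898919383793
```

Emit:
play_rows(
  moves=[
    [0.55, -0.03, 0.3, 0, 0, -0.2],
    [0.55, -0.03, 0.3, 0, 0, 0],
    [0, 0, 0.9, 0, 0, 0],
    [0, 0, 0.9, 0, 0, 0],
    [0, 0, 0.9, 0, 0, 0],
    [0, 0, 0.8, 0, 0, 0],
    [0, 0, 0.7, 0, 0, 0],
    [0, 0, 0.5, 0, 0, 0],
    [0, 0, 0.3, 0, 0, 0],
    [0, 0, 0, 0, 0, 0],
  ],
)

```text
time_s: 6.25
eef_pos: [520.6, 215.7, 26.7]
tool_rot: [-179.9, 0.0, 88.0]
ft_force: [-0.9, -0.1, 0.1]
grip_width: 85.1
```

Emit:
play_rows(
  moves=[
    [0, 0, 0, 0, 0, 0],
    [0, 0, 0, 0, 0, 0],
    [0, 0, 0, 0, 0, 0],
    [0, 0, 0, 0, 0, 0],
    [0, 0, 0, 0, 0, 0],
    [0, 0, 0, 0, 0, 0],
    [0, 0, 0, 0, 0, 0],
  ],
  hand=1,
  squeeze=40,
)

```text
time_s: 6.95
eef_pos: [521.4, 215.9, 28.0]
tool_rot: [179.9, -0.0, 88.0]
ft_force: [-0.1, -0.6, 5.8]
grip_width: 55.3
```

Gripped at 55.3 mm. Now I'll lift slightly, pull the carton straight out and set it down on the open table, so I can regrasp it at the plain end.

Emit:
play_rows(
  moves=[
    [0, 0, -0.15, 0, 0, 0],
    [0, 0, -0.15, 0, 0, 0],
    [-0.5, 0, 0, 0, 0, 0],
    [-0.8, 0, 0, 0, 0, 0],
    [-0.8, 0, 0, 0, 0, 0],
    [-0.9, 0, 0, 0, 0, 0],
    [-0.9, 0, 0, 0, 0, 0],
    [-0.9, 0, 0, 0, 0, 0],
    [-0.9, 0, 0, 0, 0, 0],
    [-0.9, 0, 0, 0, 0, 0],
  ],
)

```text
time_s: 7.95
eef_pos: [515.8, 81.7, 33.1]
tool_rot: [-180.0, 0.0, 87.9]
ft_force: [-0.3, -0.2, -0.3]
grip_width: 55.4
```

Emit:
play_rows(
  moves=[
    [-0.8, 0, 0, 0, 0, 0],
    [-0.8, 0, 0, 0, 0, 0],
    [-0.5, 0, 0, 0, 0, 0],
    [-0.3, 0, 0, 0, 0, 0],
    [0, 0, 0.4, 0, 0, 0],
    [0, 0, 0.4, 0, 0, 0],
    [0, 0, 0.3, 0, 0, 0],
    [0, 0, 0.2, 0, 0, 0],
    [0, 0, 0.1, 0, 0, 0],
    [0, 0, 0, 0, 0, 0],
  ],
)

```text
time_s: 8.95
eef_pos: [514.4, 36.4, 4.9]
tool_rot: [-180.0, -0.0, 88.0]
ft_force: [0.2, -0.2, -1.0]
grip_width: 55.4
```

Emit:
play_rows(
  moves=[
    [0, 0, 0.06, 0, 0, 0],
    [0, 0, 0.04, 0, 0, 0],
    [0, 0, 0, 0, 0, 0],
  ],
)

```text
time_s: 9.25
eef_pos: [514.8, 36.1, 3.7]
tool_rot: [180.0, -0.0, 88.0]
ft_force: [-0.0, 1.6, 1.5]
grip_width: 55.2
```

Emit:
play_rows(
  moves=[
    [0, 0, 0, 0, 0, 0],
    [0, 0, 0, 0, 0, 0],
    [0, 0, 0, 0, 0, 0],
    [0, 0, 0, 0, 0, 0],
    [0, 0, -0.5, 0, 0, 0],
    [0, 0, -1, 0, 0, 0],
    [0, 0, -1, 0, 0, 0],
    [0, 0, -1, 0, 0, 0],
    [0, 0, -1, 0, 0, 0],
    [0, 0, -0.5, 0, 0, 0],
  ],
  hand=-1,
)

```text
time_s: 10.25
eef_pos: [515.4, 35.9, 105.5]
tool_rot: [179.8, 0.0, 88.0]
ft_force: [-0.5, -1.0, 0.6]
grip_width: 85.3
```

```bash
cat > box.py <<'E'
from h import *
# blue carton outline in the wrist/top picture at top height z
def box(n,zt,reg,save=None):
    im,d,c=snap(n,save); hsv=cv2.cvtColor(im,cv2.COLOR_RGB2HSV)
    W=cloud(d,c); m=np.isfinite(W[...,2])&(abs(W[...,2]-zt)<9)
    x0,x1,y0,y1=reg; m&=(W[...,0]>x0)&(W[...,0]<x1)&(W[...,1]>y0)&(W[...,1]<y1)
    k=max(cv2.findContours(m.astype(np.uint8),0,2)[0],key=cv2.contourArea).reshape(-1,2)
    r=cv2.minAreaRect(np.array([ray(u,v,zt,c)[:2] for u,v in k],np.float32)); print(n,np.round(r[0],1),np.round(r[1],1),round(r[2],1)); return im,c,r
E
python3 - <<'E'
from box import *
box('wrist',36,(450,580,-40,200),'w2.png'); box('top',36,(450,580,-40,200))
import go; go.go(517,145,8,87)
E
```

```text
wrist [515.7  87.1] [159.3  55.7] 89.0
top [500.7  96.8] [60.  18.4] 82.1
t 10.35 pos [515.6  35.9 105. ] rot [1.7979e+02 2.0000e-02 8.7980e+01] F [-0.1  0.4 -0.2] w 85.5
units shift [ 5.46 -0.14  4.85] turn [0.03 0.   0.16]
```

Emit:
play_rows(
  moves=[
    [0.9, 0, 0, 0, 0, 0],
    [0.9, 0, 0, 0, 0, 0],
    [0.9, -0.05, 0.2, 0, 0, 0],
    [0.9, 0, 0.3, 0, 0, 0],
    [0.9, 0, 0.4, 0, 0, 0],
    [0.7, 0, 0.7, 0, 0, 0],
    [0, 0, 0.9, 0, 0, 0],
    [0, 0, 0.9, 0, 0, 0],
    [0, 0, 0.8, 0, 0, 0],
    [0, 0, 0.6, 0, 0, 0],
  ],
)

```text
time_s: 11.35
eef_pos: [516.2, 140.0, 5.1]
tool_rot: [-179.8, 0.0, 88.0]
ft_force: [0.4, -0.2, -0.4]
grip_width: 85.2
```

Emit:
play_rows(
  moves=[
    [0, 0, 0, 0, 0, 0],
    [0, 0, 0, 0, 0, 0],
    [0, 0, 0, 0, 0, 0],
    [0, 0, 0, 0, 0, 0],
    [0, 0, 0, 0, 0, 0],
    [0, 0, 0, 0, 0, 0],
    [0, 0, 0, 0, 0, 0],
  ],
  hand=1,
  squeeze=40,
)

```text
time_s: 12.05
eef_pos: [517.4, 140.0, 7.5]
tool_rot: [180.0, -0.0, 88.0]
ft_force: [0.1, 0.0, -1.3]
grip_width: 55.4
```

Emit:
play_rows(
  moves=[
    [0, 0, -0.5, 0, 0, 0],
    [0, 0, -0.7, 0, 0, 0.1],
    [0, 0, -0.4, 0, 0, 0.2],
    [0, 0, 0, 0, 0, 0],
  ],
)

```text
time_s: 12.45
eef_pos: [518.6, 140.1, 41.3]
tool_rot: [179.8, -0.0, 86.1]
ft_force: [0.0, 0.2, -0.7]
grip_width: 55.3
```

```bash
python3 - <<'E'
from box import *
import go
go.go(517,145,8,86)
im,c,r=box('wrist',68,(440,600,-40,200),'w3.png')
im,d,c=snap('scene','s2.png')
z=np.load('top.npz'); 
# sub-edge fit of the bed front edge and long edges from top
im=z['im']; c=cam('top'); W=cloud(z['d'],c); m=(W[...,2]>9)&(W[...,2]<30)
E=[]
for v in range(200,232):
    q=np.where(m[v,265:310])[0]; 
    if len(q): E.append(ray(q[0]+265-.5,v,18,c)[:2])
E=np.array(E); p=np.polyfit(E[:,0],E[:,1],1); print('front edge y at 520',np.polyval(p,520),'axis yaw',90+np.degrees(np.arctan(p[0])))
for nm,f in(('far',0),('near',-1)):
    E=[]
    for u in range(282,312):
        q=np.where(m[185:245,u])[0]
        if len(q): E.append(ray(u,q[f]+185+(-.5 if f==0 else .5),18,c)[:2])
    E=np.array(E); p=np.polyfit(E[:,1],E[:,0],1); print(nm,'x at y=-83',np.polyval(p,-83),'at -222',np.polyval(p,-222),'yaw',90-np.degrees(np.arctan(p[0])))
E
```

```text
t 12.45 pos [518.6 140.1  41.3] rot [ 1.7978e+02 -3.0000e-02  8.6150e+01] F [ 0.   0.2 -0.7] w 55.3
units shift [ 0.24 -0.1   1.66] turn [ 0.04 -0.    0.02]
wrist [518.4 134.5] [73.8 88.1] 85.8
front edge y at 520 -83.01727405381952 axis yaw 92.06798240346646
far x at y=-83 577.0728365271411 at -222 570.0576460229341 yaw 87.11079089785893
near x at y=-83 467.2026232601684 at -222 457.62326063051495 yaw 86.05762163143635
```

View pics/s2.png

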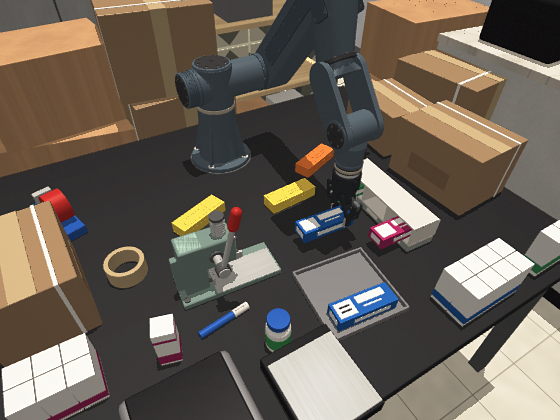

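Scene view: the carton is held level at (320,225), between the rack and the press. Now I'll carry it to the press front, keeping about 5 mm off the guide side.

Emit:
play_rows(
  moves=[
    [-0.85, 0.12, 0, 0, 0, 0],
    [-0.85, 0.12, 0, 0, 0, 0],
    [-0.85, 0.12, 0, 0, 0, 0],
    [-0.85, 0.12, 0, 0, 0, 0],
    [-0.85, 0.12, 0, 0, 0, 0],
    [-0.85, 0.12, 0, 0, 0, 0],
    [-0.85, 0.12, 0, 0, 0, 0],
    [-0.85, 0.12, 0, 0, 0, 0],
    [-0.85, 0.1, 0, 0, 0, 0],
    [-0.8, 0.1, 0, 0, 0, 0],
  ],
)

```text
time_s: 13.55
eef_pos: [528.8, -31.0, 38.9]
tool_rot: [-179.9, -0.0, 86.2]
ft_force: [0.5, -0.6, -1.0]
grip_width: 55.1
```

```bash
python3 - <<'E'
from h import *
import go
go.go(530.5,-30.4,28.5,86.2)
im,d,c=snap('scene'); 
cv2.imwrite('pics/s3.png',cv2.resize(im[190:320,150:350],None,fx=4,fy=4,interpolation=cv2.INTER_CUBIC)[:,:,::-1])
E
```

```text
t 13.55 pos [528.8 -31.   38.9] rot [-1.7994e+02 -1.0000e-02  8.6180e+01] F [ 0.5 -0.6 -1. ] w 55.1
units shift [0.03 0.08 0.52] turn [-0.01 -0.   -0.  ]
```

View pics/s3.png

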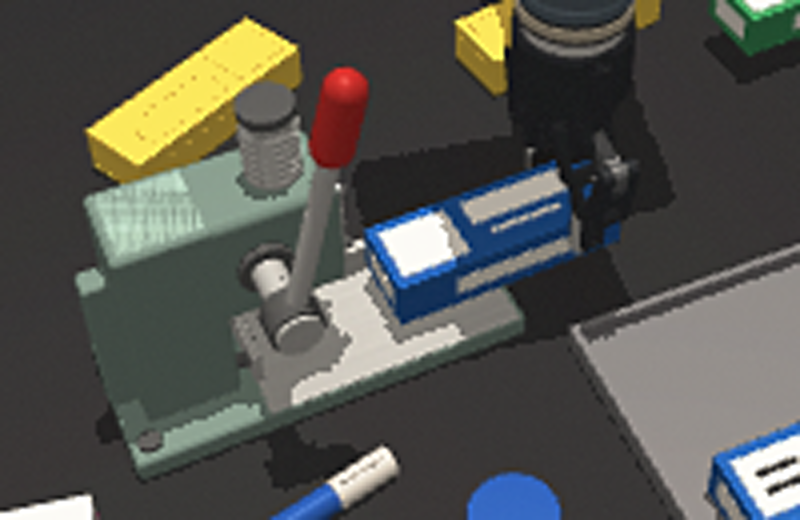

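The carton's panel end is over the front of the bed and parallel to the base. Lowering it and sliding it in.

Emit:
play_rows(
  moves=[
    [0, 0.05, 0.25, 0, 0, 0],
    [0, 0.03, 0.25, 0, 0, 0],
    [-0.4, 0, 0, 0, 0, 0],
    [-0.4, 0, 0, 0, 0, 0],
    [-0.5, 0, 0, 0, 0, 0],
    [-0.5, 0, 0, 0, 0, 0],
    [-0.5, 0, 0, 0, 0, 0],
    [-0.5, 0, 0, 0, 0, 0],
    [-0.4, 0, 0, 0, 0, 0],
    [0, 0, 0, 0, 0, 0],
  ],
)

```text
time_s: 14.6
eef_pos: [526.8, -95.6, 29.4]
tool_rot: [180.0, 0.0, 86.1]
ft_force: [-0.3, -0.1, -1.5]
grip_width: 55.1
```

Emit:
play_rows(
  moves=[
    [-0.3, 0, 0, 0, 0, 0],
    [-0.3, 0, 0.08, 0, 0, 0],
    [0, 0, 0.05, 0, 0, 0],
    [0, 0, 0, 0, 0, 0],
  ],
)

```text
time_s: 15.0
eef_pos: [525.6, -106.1, 26.5]
tool_rot: [-180.0, -0.0, 86.2]
ft_force: [0.6, -0.2, -1.2]
grip_width: 55.6
```

```bash
python3 go.py 519.7 -119.9 25.5 86.2
```

```text
t 15.0 pos [ 525.6 -106.1   26.5] rot [-1.7997e+02 -2.0000e-02  8.6170e+01] F [ 0.6 -0.2 -1.2] w 55.6
units shift [-0.71 -0.25  0.05] turn [-0. -0. -0.]
```

Emit:
play_rows(
  moves=[
    [0, 0, 0.04, 0, 0, 0],
    [0, -0.1, 0, 0, 0, 0],
    [0, -0.08, 0, 0, 0, 0],
    [0, 0, 0, 0, 0, 0],
  ],
)

```text
time_s: 15.4
eef_pos: [521.6, -105.6, 25.9]
tool_rot: [-180.0, -0.0, 86.2]
ft_force: [-1.4, 1.2, -0.9]
grip_width: 55.5
```

Emit:
play_rows(
  moves=[
    [0, -0.04, 0, 0, 0, 0],
    [0, -0.04, 0, 0, 0, 0],
    [0, 0, 0, 0, 0, 0],
  ],
)

```text
time_s: 15.7
eef_pos: [520.4, -105.8, 25.9]
tool_rot: [-180.0, -0.0, 86.2]
ft_force: [-0.4, 0.1, -1.6]
grip_width: 55.5
```

Emit:
play_rows(
  moves=[
    [0, -0.04, 0, 0, 0, 0],
    [0, -0.03, 0, 0, 0, 0],
    [0, 0, 0, 0, 0, 0],
  ],
)

```text
time_s: 16.0
eef_pos: [519.0, -105.7, 25.9]
tool_rot: [-180.0, -0.0, 86.2]
ft_force: [-0.2, -0.5, 0.1]
grip_width: 55.4
```

Emit:
play_rows(
  moves=[
    [0, -0.04, 0, 0, 0, 0],
    [0, -0.03, 0, 0, 0, 0],
    [0, 0, 0, 0, 0, 0],
  ],
)

```text
time_s: 16.3
eef_pos: [517.6, -105.6, 25.9]
tool_rot: [-180.0, -0.0, 86.2]
ft_force: [0.6, -1.2, -1.7]
grip_width: 55.4
```

Emit:
play_rows(
  moves=[
    [0, -0.03, 0, 0, 0, 0],
    [0, -0.03, 0, 0, 0, 0],
    [0, 0, 0, 0, 0, 0],
  ],
)

```text
time_s: 16.6
eef_pos: [516.4, -105.5, 25.9]
tool_rot: [-180.0, -0.0, 86.2]
ft_force: [0.2, 0.6, -1.4]
grip_width: 55.5
```

```bash
python3 - <<'E'
from h import *
s=sensors.observe(); print(s['ft_force'],s['moment'])
im,d,c=snap('scene'); a=cv2.resize(im[190:320,170:320],None,fx=4.5,fy=4.5,interpolation=cv2.INTER_CUBIC)
im,d,c2=snap('wrist'); 
cv2.imwrite('pics/s4.png',np.hstack([a[:500,:], cv2.resize(im,None,fx=.9,fy=.9)[:378][:, :120].repeat(1,0)[:0].reshape(0,1,3)]) [:,:,::-1] if 0 else a[:,:,::-1])
cv2.imwrite('pics/w4.png',im[:,:,::-1])
E
```

```text
[ 0.16642097  0.55425111 -1.40367049] [-0.00347513 -0.00242628  0.03473885]
```

View pics/s4.png

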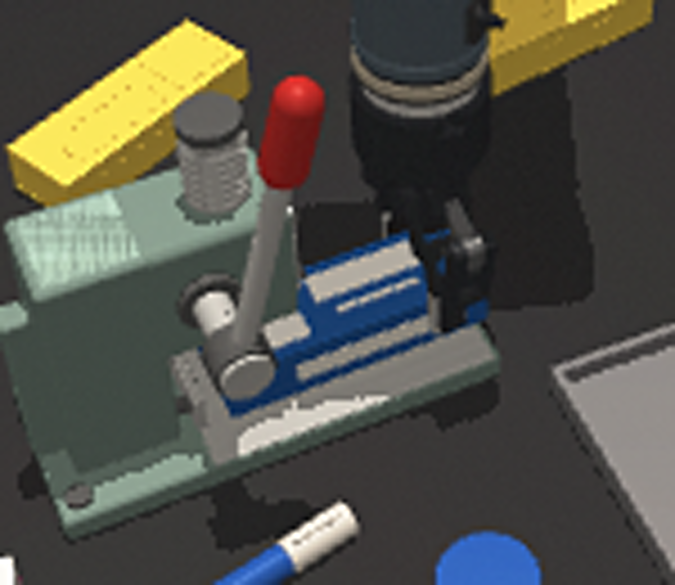

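```bash
python3 - <<'E'
from h import *
im,d,c=snap('scene'); W=cloud(d,c); X,Y,Z=W[...,0],W[...,1],W[...,2]
hsv=cv2.cvtColor(im,cv2.COLOR_RGB2HSV)
blue=(hsv[...,0]>98)&(hsv[...,0]<125)&(hsv[...,1]>120)
v,u=np.mgrid[:420,:560]
S=blue&(Z>24)&(Z<48)&(X>520)&(X<570)&(Y<-95)&(Y>-250)
p=np.polyfit(Y[S],X[S],1); 
for _ in range(3):
    r=X-np.polyval(p,Y); S2=S&(abs(r)<3); p=np.polyfit(Y[S2],X[S2],1)
print('carton side n',S2.sum(),'x at -110',np.polyval(p,-110),'at -200',np.polyval(p,-200),'yaw',90-np.degrees(np.arctan(p[0])))
B=(Z>13)&(Z<23)&(X>480)&(X<590)&(Y<-80)&(Y>-340)
for y in range(-330,-85,20):
    q=B&(abs(Y-y)<6); 
    if q.sum(): print(y,q.sum(),'bed far x',np.round(np.sort(X[q])[-4:],1).mean(), 'y of table-side?')
T=blue&(abs(Z-54)<3)&(X>470)&(X<570)&(Y<-90)&(Y>-260)
print('top',[ (y,round(float(np.nanmax(X[T&(abs(Y-y)<5)])),1)) for y in (-150,-160,-170,-180) if (T&(abs(Y-y)<5)).any()], np.nanmin(Y[S2]))
E
```

```text
carton side n 105 x at -110 544.3047459947533 at -200 539.039895121322 yaw 86.65210724902904
-330 77 bed far x 556.875 y of table-side?
-310 53 bed far x 557.1 y of table-side?
-290 55 bed far x 559.65 y of table-side?
-270 58 bed far x 560.525 y of table-side?
-250 84 bed far x 562.1 y of table-side?
-230 57 bed far x 563.8249999999999 y of table-side?
-210 54 bed far x 565.05 y of table-side?
-190 50 bed far x 566.225 y of table-side?
-170 48 bed far x 566.875 y of table-side?
-150 47 bed far x 569.425 y of table-side?
-130 49 bed far x 570.375 y of table-side?
-110 47 bed far x 571.9250000000001 y of table-side?
-90 39 bed far x 573.2 y of table-side?
top [(-150, 543.0), (-160, 542.3), (-170, 541.2), (-180, 540.7)] -239.82376843539421
```

The depth check shows a gap of 27.5 mm from carton side to bed edge (27 when home), at yaw 86.1, so it is nearly on the guide. I'll close the last bit, then push forward to the stop.

Emit:
play_rows(
  moves=[
    [0, -0.03, 0, 0, 0, 0],
    [0, -0.03, 0, 0, 0, 0],
    [0, 0, 0, 0, 0, 0],
  ],
)

```text
time_s: 17.05
eef_pos: [516.3, -105.6, 26.1]
tool_rot: [179.9, 0.0, 86.2]
ft_force: [3.3, 1.6, -1.2]
grip_width: 55.4
```

Emit:
play_rows(
  moves=[
    [-0.1, 0, 0, 0, 0, 0],
    [-0.1, 0, 0, 0, 0, 0],
    [-0.1, 0, 0, 0, 0, 0],
    [-0.1, 0, 0, 0, 0, 0],
    [0, 0, 0, 0, 0, 0],
  ],
)

```text
time_s: 17.55
eef_pos: [515.8, -114.1, 26.1]
tool_rot: [179.9, 0.0, 86.2]
ft_force: [4.0, 1.9, -0.9]
grip_width: 55.3
```

Emit:
play_rows(
  moves=[
    [-0.1, 0, 0, 0, 0, 0],
    [-0.08, 0, 0, 0, 0, 0],
    [-0.04, 0, 0, 0, 0, 0],
    [0, 0, 0, 0, 0, 0],
  ],
)

```text
time_s: 17.95
eef_pos: [515.6, -118.2, 26.1]
tool_rot: [179.9, 0.0, 86.2]
ft_force: [4.8, 2.0, -2.2]
grip_width: 55.3
```

Emit:
play_rows(
  moves=[
    [-0.05, 0, 0, 0, 0, 0],
    [-0.05, 0, 0, 0, 0, 0],
    [0, 0, 0, 0, 0, 0],
  ],
)

```text
time_s: 18.25
eef_pos: [515.6, -119.0, 26.1]
tool_rot: [179.9, -0.1, 86.1]
ft_force: [6.5, 7.0, -0.6]
grip_width: 55.5
```

Both contacts are felt: guide Fx about 5 N and stop Fy 7 N. Releasing, rising, then checking the carton's pose and the handle.

Emit:
play_rows(
  moves=[
    [0, 0, 0, 0, 0, 0],
    [0, 0, 0, 0, 0, 0],
    [0, 0, 0, 0, 0, 0],
    [0, 0, 0, 0, 0, 0],
    [0, 0, -0.5, 0, 0, 0],
    [0, 0, -0.9, 0, 0, 0],
    [0, 0, -1, 0, 0, 0],
    [0, 0, -1, 0, 0, 0],
    [0, 0, -1, 0, 0, 0],
    [0, 0, -1, 0, 0, 0],
  ],
  hand=-1,
)

```text
time_s: 19.25
eef_pos: [514.1, -119.8, 135.4]
tool_rot: [180.0, 0.0, 86.2]
ft_force: [-0.4, 0.3, 0.3]
grip_width: 85.3
```

Emit:
play_rows(
  moves=[
    [0, 0, -1, 0, 0, 0],
    [0, 0, -1, 0, 0, 0],
    [0, 0, -1, 0, 0, 0],
    [0, 0, -1, 0, 0, 0],
    [0, 0, -1, 0, 0, 0],
    [0, 0, -1, 0, 0, 0],
    [0, 0, -1, 0, 0, 0],
    [0, 0, -1, 0, 0, 0],
    [0, 0, -1, 0, 0, 0],
    [0, 0, -1, 0, 0, 0],
  ],
)

```text
time_s: 20.25
eef_pos: [513.6, -119.6, 335.3]
tool_rot: [-180.0, 0.0, 86.2]
ft_force: [0.4, 0.3, 0.2]
grip_width: 85.5
```

```bash
cat > chk.py <<'E'
from h import *
import go
go.go(585.5,-208,246,86.2)
im,d,c=snap('scene'); W=cloud(d,c); X,Y,Z=W[...,0],W[...,1],W[...,2]
hsv=cv2.cvtColor(im,cv2.COLOR_RGB2HSV)
blue=(hsv[...,0]>98)&(hsv[...,0]<125)&(hsv[...,1]>120)
S=blue&(Z>24)&(Z<48)&(X>520)&(X<570)&(Y<-75)&(Y>-260)
p=np.polyfit(Y[S],X[S],1)
for _ in range(3): S2=S&(abs(X-np.polyval(p,Y))<3); p=np.polyfit(Y[S2],X[S2],1)
print('side gap to bed edge at -110',571.9-np.polyval(p,-110),'at -200',565.7-np.polyval(p,-200),'yaw',90-np.degrees(np.arctan(p[0])),'y range',np.percentile(Y[S2],[1,99]))
red=(hsv[...,1]>150)&((hsv[...,0]<8)|(hsv[...,0]>172))&(Z>100)&(Z<330)&(X>540)&(X<630)&(Y<-50)&(Y>-280)
print('red',red.sum(),np.median(W[red],0),np.percentile(W[red],[2,98],0))
im,d,c=snap('top'); W=cloud(d,c); m=(abs(W[...,2]-54)<8)&(W[...,0]>470)&(W[...,0]<560)&(W[...,1]<-70)&(W[...,1]>-190)
k=max(cv2.findContours(m.astype(np.uint8),0,2)[0],key=cv2.contourArea).reshape(-1,2)
print('top rect',cv2.minAreaRect(np.array([ray(u,v,54,c)[:2] for u,v in k],np.float32)))
E
python3 chk.py
```

```text
t 20.25 pos [ 513.6 -119.6  335.3] rot [-1.7998e+02  1.0000e-02  8.6170e+01] F [0.4 0.3 0.2] w 85.5
units shift [-4.17  3.88  4.47] turn [-0.    0.   -0.01]
side gap to bed edge at -110 27.84098724694161 at -200 26.955371639047144 yaw 86.62068178627611 y range [-251.86771994  -95.46024584]
red 275 [ 592.77310948 -212.56238027  274.12413066] [[ 581.11389716 -224.68569913  245.43327549]
 [ 597.62717673 -197.50114531  294.66858768]]
top rect ((519.3501586914062, -105.55805969238281), (55.587188720703125, 29.180240631103516), 0.04689312353730202)
```

The carton stays home: side gap 27.4 mm (27 nominal), yaw fine. The handle's centre is near (585,-208,265). Going to pinch it.

Emit:
play_rows(
  moves=[
    [-0.7, 0.65, 0, 0, 0, 0],
    [-0.7, 0.65, 0, 0, 0, 0],
    [-0.7, 0.65, 0, 0, 0, 0],
    [-0.7, 0.65, 0, 0, 0, 0],
    [-0.7, 0.65, 0, 0, 0, 0],
    [-0.67, 0.6, 0, 0, 0, 0],
    [0, 0, 0.7, 0, 0, 0],
    [0, 0, 0.9, 0, 0, 0],
    [0, 0, 0.9, 0, 0, 0],
    [0, 0, 0.9, 0, 0, 0],
  ],
)

```text
time_s: 21.35
eef_pos: [584.6, -207.8, 264.1]
tool_rot: [-179.9, -0.1, 86.2]
ft_force: [0.9, -0.3, 0.3]
grip_width: 85.4
```

Emit:
play_rows(
  moves=[
    [0, 0, 0.7, 0, 0, 0],
    [0, 0, 0.3, 0, 0, 0],
    [0, 0, 0, 0, 0, 0],
  ],
)

```text
time_s: 21.65
eef_pos: [584.6, -207.6, 244.3]
tool_rot: [-179.8, -0.1, 86.2]
ft_force: [0.4, -1.2, 0.5]
grip_width: 85.4
```

Emit:
play_rows(
  moves=[
    [0, 0, 0, 0, 0, 0],
    [0, 0, 0, 0, 0, 0],
    [0, 0, 0, 0, 0, 0],
    [0, 0, 0, 0, 0, 0],
    [0, 0, 0, 0, 0, 0],
    [0, 0, 0, 0, 0, 0],
    [0, 0, 0, 0, 0, 0],
    [0, 0, 0, 0, 0, 0],
    [0, 0, 0, 0, 0, 0],
  ],
  hand=1,
  squeeze=30,
)

```text
time_s: 22.55
eef_pos: [585.1, -208.1, 246.6]
tool_rot: [-179.9, 0.0, 86.2]
ft_force: [-3.5, 0.7, 6.0]
grip_width: 23.3
```

The handle is gripped at 23.3 mm. Swinging along the arc.

Emit:
play_rows(
  moves=[
    [0.6, 0, 0.19, 0, 0, 0],
    [0.58, 0, 0.24, 0, 0, 0],
    [0.56, 0, 0.29, 0, 0, 0],
    [0.53, 0, 0.34, 0, 0, 0],
  ],
)

```text
time_s: 22.95
eef_pos: [588.3, -164.9, 226.4]
tool_rot: [180.0, 0.3, 86.2]
ft_force: [-5.6, -4.3, 9.6]
grip_width: 23.7
```

Emit:
play_rows(
  moves=[
    [0.5, 0, 0.38, 0, 0, 0],
    [0.47, 0, 0.43, 0, 0, 0],
    [0.43, 0, 0.47, 0, 0, 0],
    [0.38, 0, 0.5, 0, 0, 0],
  ],
)

```text
time_s: 23.35
eef_pos: [590.8, -128.3, 190.9]
tool_rot: [180.0, 0.2, 86.2]
ft_force: [-6.0, -1.7, 11.7]
grip_width: 23.3
```

```bash
python3 chk.py
```

```text
t 23.35 pos [ 590.8 -128.3  190.9] rot [179.97   0.18  86.22] F [-6.  -1.7 11.7] w 23.3
units shift [-4.   -0.   -2.74] turn [0.01 0.03 0.  ]
side gap to bed edge at -110 28.001906592417527 at -200 27.033724902110293 yaw 86.67306516212199 y range [-252.45186682  -95.00166023]
red 131 [ 595.14062085 -147.57224492  215.73575399] [[ 582.38488088 -158.77442198  200.38760551]
 [ 602.82636674 -125.75582174  237.76734967]]
top rect ((503.4814453125, -183.36293029785156), (11.968419075012207, 31.113859176635742), 81.7575454711914)
```

Emit:
play_rows(
  moves=[
    [0.34, 0, 0.53, 0, 0, 0],
    [0.29, 0, 0.56, 0, 0, 0],
    [0.24, 0, 0.58, 0, 0, 0],
    [0.19, 0, 0.6, 0, 0, 0],
    [0.05, 0, 0.15, 0, 0, 0],
    [0, 0, 0, 0, 0, 0],
    [0, 0, 0, 0, 0, 0],
  ],
)

```text
time_s: 24.15
eef_pos: [592.4, -105.2, 142.3]
tool_rot: [180.0, 0.0, 86.2]
ft_force: [-4.5, 1.3, 11.5]
grip_width: 23.3
```

```bash
cat >> chk.py <<'E'
r=W  # lever angle from the red handle axis, scene view
im,d,c=snap('scene','s5.png'); W=cloud(d,c); Q=W[red]; 
E
python3 chk.py
```

```text
t 24.15 pos [ 592.4 -105.2  142.3] rot [1.7999e+02 3.0000e-02 8.6200e+01] F [-4.5  1.3 11.5] w 23.3
units shift [-5.15 -0.   -5.18] turn [ 0.    0.01 -0.  ]
side gap to bed edge at -110 28.113500870958887 at -200 26.98965447209821 yaw 86.77184044023905 y range [-251.9985663   -95.27836164]
red 118 [ 595.9753376  -125.44150826  175.94532006] [[ 583.84987974 -137.24033699  163.40833106]
 [ 603.48295615 -102.49864443  184.34630211]]
top rect ((516.6558837890625, -168.38648986816406), (43.797218322753906, 55.753719329833984), 89.8691177368164)
```

Fz is still only the spring load (11.5 N). I'll press further until the stop shows.

Emit:
play_rows(
  moves=[
    [0, 0, 0.1, 0, 0, 0],
    [0, 0, 0.1, 0, 0, 0],
    [0, 0, 0, 0, 0, 0],
  ],
)

```text
time_s: 24.6
eef_pos: [592.5, -104.3, 138.8]
tool_rot: [180.0, -0.0, 86.2]
ft_force: [-4.9, 3.7, 15.6]
grip_width: 22.9
```

Emit:
play_rows(
  moves=[
    [0, 0, 0.1, 0, 0, 0],
    [0, 0, 0.05, 0, 0, 0],
    [0, 0, 0, 0, 0, 0],
  ],
)

```text
time_s: 24.9
eef_pos: [592.5, -103.9, 136.7]
tool_rot: [180.0, -0.1, 86.2]
ft_force: [-6.2, 5.4, 18.7]
grip_width: 23.2
```

```bash
python3 - <<'E'
from h import *
im,d,c=snap('scene')
cv2.imwrite('pics/s6.png',cv2.resize(im[190:320,170:320],None,fx=4.5,fy=4.5,interpolation=cv2.INTER_CUBIC)[:,:,::-1])
# predicted pixels of lever parts at stop
px=np.array([-.068,-.9977,0]); pv=np.array([583.2,-246.9,125])
for a in (65,70,75):
    e=-px*np.sin(np.radians(a))+np.array([0,0,np.cos(np.radians(a))])
    print(a,[((proj(pv+e*l,c)-[170,190])*4.5).round() for l in (0,90,115,145,175)])
E
```

```text
65 [array([238., 359.]), array([386., 254.]), array([427., 225.]), array([476., 190.]), array([525., 155.])]
70 [array([238., 359.]), array([392., 262.]), array([434., 235.]), array([484., 203.]), array([535., 171.])]
75 [array([238., 359.]), array([396., 270.]), array([439., 246.]), array([491., 217.]), array([542., 188.])]
```

View pics/s6.png

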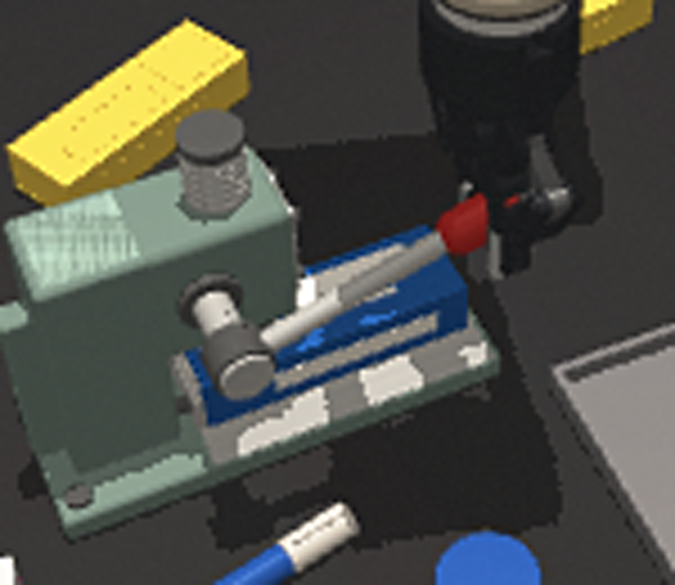

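The rod runs from (270,335) to (440,242). That matches the 75° prediction, so the lever is at its stop with the carton in place. Now I'll guide it back up.

Emit:
play_rows(
  moves=[
    [0, 0, -0.35, 0, 0, 0],
    [-0.24, 0, -0.75, 0, 0, 0],
    [-0.24, 0, -0.58, 0, 0, 0],
    [-0.29, 0, -0.56, 0, 0, 0],
    [-0.34, 0, -0.53, 0, 0, 0],
    [-0.38, 0, -0.5, 0, 0, 0],
    [-0.43, 0, -0.47, 0, 0, 0],
    [-0.47, 0, -0.43, 0, 0, 0],
    [-0.5, 0, -0.38, 0, 0, 0],
    [-0.53, 0, -0.34, 0, 0, 0],
  ],
)

```text
time_s: 25.95
eef_pos: [587.5, -174.1, 231.2]
tool_rot: [-179.9, -0.0, 86.2]
ft_force: [-2.0, -3.6, -4.8]
grip_width: 23.2
```

Emit:
play_rows(
  moves=[
    [-0.56, 0, -0.29, 0, 0, 0],
    [-0.58, 0, -0.24, 0, 0, 0],
    [-0.6, 0, -0.19, 0, 0, 0],
    [0, 0, 0, 0, 0, 0],
    [0, 0, 0, 0, 0, 0],
  ],
)

```text
time_s: 26.45
eef_pos: [585.6, -197.3, 242.6]
tool_rot: [-179.8, -1.3, 86.2]
ft_force: [4.4, 20.6, -9.9]
grip_width: 22.8
```

The lever is against its rest stop (Fy 20 N). I'll ease off, open and rise.

Emit:
play_rows(
  moves=[
    [0.3, 0, 0, 0, 0, 0],
    [0.2, 0, 0, 0, 0, 0],
    [0, 0, 0, 0, 0, 0],
  ],
)

```text
time_s: 26.75
eef_pos: [585.7, -196.8, 242.4]
tool_rot: [-179.8, -0.2, 86.2]
ft_force: [3.9, 0.4, -24.6]
grip_width: 22.7
```

Emit:
play_rows(
  moves=[
    [0, 0, 0, 0, 0, 0],
    [0, 0, 0, 0, 0, 0],
    [0, 0, 0, 0, 0, 0],
    [0, 0, 0, 0, 0, 0],
    [0, 0, 0, 0, 0, 0],
    [0, 0, -0.5, 0, 0, 0],
    [0, 0, -1, 0, 0, 0],
    [0, 0, -1, 0, 0, 0],
    [0, 0, -1, 0, 0, 0],
    [0, 0, -1, 0, 0, 0],
  ],
  hand=-1,
)

```text
time_s: 27.75
eef_pos: [586.4, -198.2, 337.7]
tool_rot: [179.9, 0.0, 86.2]
ft_force: [0.1, -0.1, 0.0]
grip_width: 85.4
```

```bash
sed -i '/^r=W/,$d' chk.py; python3 chk.py; python3 - <<'E'
from h import *
# black code marks / tray geometry
im,d,c=snap('top','t2.png'); W=cloud(d,c); X,Y,Z=W[...,0],W[...,1],W[...,2]
for y in (-40,-20,0,20,40,60,80):
    q=(abs(Y-y)<5)&(Z>12)&(Z<24)&(X>570)&(X<840); f=(abs(Y-y)<5)&(Z>2)&(Z<9)&(X>600)
    print('tray y',y,'rim x',np.round(np.percentile(X[q],[2,98]),0) if q.any() else None)
for x in (650,680,700):
    q=(abs(X-x)<5)&(Z>12)&(Z<24)&(Y>-130)&(Y<180); print('x',x,np.round(np.percentile(Y[q],[2,98]),0) if q.any() else None)
E
```

```text
t 27.75 pos [ 586.4 -198.2  337.7] rot [1.7995e+02 3.0000e-02 8.6190e+01] F [ 0.1 -0.1  0. ] w 85.4
units shift [-0.49 -0.02  4.58] turn [ 0.01  0.   -0.  ]
side gap to bed edge at -110 27.749527966529627 at -200 26.919355977942473 yaw 86.58550920388826 y range [-252.79499412  -95.11305824]
red 274 [ 593.03360875 -212.76093822  273.81026   ] [[ 579.29564826 -224.39698893  246.11968054]
 [ 597.34161751 -197.72386537  294.25823186]]
top rect ((507.5718994140625, -92.43449401855469), (4.134396553039551, 0.0), 135.2349853515625)
tray y -40 rim x [602. 811.]
tray y -20 rim x [605. 813.]
tray y 0 rim x [605. 815.]
tray y 20 rim x [607. 818.]
tray y 40 rim x [610. 820.]
tray y 60 rim x [611. 821.]
tray y 80 rim x [613. 824.]
x 650 [-71. 163.]
x 680 [-73. 134.]
x 700 [-76. 132.]
```

The lever is back at its rest position (same red centroid as before) and the carton is still home. Regrasping the carton at the plain end.

Emit:
play_rows(
  moves=[
    [0.75, -0.76, 0, 0, 0, 0],
    [0.75, -0.76, 0, 0, 0, 0],
    [0.74, -0.76, 0, 0, 0, 0],
    [0.74, -0.76, 0, 0, 0, 0],
    [0.72, -0.76, 0, 0, 0, 0],
    [0, 0, 0.5, 0, 0, 0],
    [0, 0, 1, 0, 0, 0],
    [0, 0, 1, 0, 0, 0],
    [0, 0, 1, 0, 0, 0],
    [0, 0, 1, 0, 0, 0],
  ],
)

```text
time_s: 28.9
eef_pos: [515.4, -119.7, 243.8]
tool_rot: [-179.9, -0.0, 86.2]
ft_force: [0.3, -0.2, -0.5]
grip_width: 85.4
```

Emit:
play_rows(
  moves=[
    [0, 0, 1, 0, 0, 0],
    [0, 0, 1, 0, 0, 0],
    [0, 0, 1, 0, 0, 0],
    [0, 0, 1, 0, 0, 0],
    [0, 0, 1, 0, 0, 0],
    [0, 0, 1, 0, 0, 0],
    [0, 0, 0.5, 0, 0, 0],
    [0, 0, 0, 0, 0, 0],
  ],
)

```text
time_s: 29.7
eef_pos: [514.3, -119.1, 113.8]
tool_rot: [-179.8, -0.1, 86.2]
ft_force: [0.3, 0.6, 0.7]
grip_width: 85.4
```

```bash
python3 go.py 515 -119 25.5 86.2
```

```text
t 29.7 pos [ 514.3 -119.1  113.8] rot [-1.7977e+02 -8.0000e-02  8.6160e+01] F [0.3 0.6 0.7] w 85.4
units shift [0.   0.05 4.41] turn [-0.04 -0.01 -0.01]
```

Emit:
play_rows(
  moves=[
    [0, 0.05, 0.9, 0, 0, 0],
    [0, 0, 0.9, 0, 0, 0],
    [0, 0, 0.9, 0, 0, 0],
    [0, 0, 0.8, 0, 0, 0],
    [0, 0, 0.5, 0, 0, 0],
    [0, 0, 0.35, 0, 0, 0],
    [0, 0, 0, 0, 0, 0],
  ],
)

```text
time_s: 30.4
eef_pos: [516.4, -119.4, 28.6]
tool_rot: [-180.0, -0.0, 86.2]
ft_force: [-0.0, 0.8, 0.2]
grip_width: 85.5
```

Emit:
play_rows(
  moves=[
    [0, 0, 0, 0, 0, 0],
    [0, 0, 0, 0, 0, 0],
    [0, 0, 0, 0, 0, 0],
    [0, 0, 0, 0, 0, 0],
    [0, 0, 0, 0, 0, 0],
    [0, 0, 0, 0, 0, 0],
    [0, 0, 0, 0, 0, 0],
  ],
  hand=1,
  squeeze=40,
)

```text
time_s: 31.1
eef_pos: [516.9, -119.5, 29.8]
tool_rot: [179.9, 0.0, 86.2]
ft_force: [0.3, 0.2, 6.1]
grip_width: 55.0
```

Emit:
play_rows(
  moves=[
    [0, 0.1, -0.1, 0, 0, 0],
    [0.3, 0, -0.1, 0, 0, 0],
    [0.6, 0, 0, 0, 0, 0],
    [0.9, 0, 0, 0, 0, 0],
    [0.9, 0, 0, 0, 0, 0],
    [0.9, 0, 0, 0, 0, 0],
    [0.9, 0, 0, 0, 0, 0],
    [0.9, 0, 0, 0, 0, 0],
    [0.5, 0, -0.5, 0, 0, 0],
    [0.3, 0, -0.9, 0, 0, 0],
  ],
)

```text
time_s: 32.1
eef_pos: [525.2, 6.1, 60.5]
tool_rot: [-179.8, -0.0, 86.3]
ft_force: [-0.6, 0.6, -1.6]
grip_width: 55.3
```

```bash
python3 go.py 676 86 60 84.5
```

```text
t 32.1 pos [525.2   6.1  60.5] rot [-1.7978e+02 -3.0000e-02  8.6280e+01] F [-0.6  0.6 -1.6] w 55.3
units shift [ 4.48  7.26 -0.  ] turn [-0.04 -0.01  0.3 ]
```

Emit:
play_rows(
  moves=[
    [0.5, 0.8, 0, 0, 0, 0.1],
    [0.5, 0.8, 0, 0, 0, 0.1],
    [0.5, 0.8, 0, 0, 0, 0.1],
    [0.5, 0.8, 0, 0, 0, 0],
    [0.5, 0.8, 0, 0, 0, 0],
    [0.5, 0.8, 0, 0, 0, 0],
    [0.5, 0.8, 0, 0, 0, 0],
    [0.5, 0.8, 0, 0, 0, 0],
    [0.5, 0.8, 0, 0, 0, 0],
    [0, 0, 0, 0, 0, 0],
  ],
)

```text
time_s: 33.1
eef_pos: [680.5, 82.1, 61.7]
tool_rot: [179.8, -0.0, 84.5]
ft_force: [-0.1, 0.5, -0.9]
grip_width: 55.1
```

```bash
python3 - <<'E'
from h import *
import go
go.go(676,86,17.5,84.5)
im,d,c=snap('scene')
cv2.imwrite('pics/s7.png',cv2.resize(im[190:350,230:430],None,fx=3.7,fy=3.7,interpolation=cv2.INTER_CUBIC)[:,:,::-1])
E
```

```text
t 33.1 pos [680.5  82.1  61.7] rot [ 1.7979e+02 -3.0000e-02  8.4460e+01] F [-0.1  0.5 -0.9] w 55.1
units shift [ 0.17 -0.25  2.21] turn [ 0.04 -0.   -0.01]
```

View pics/s7.png

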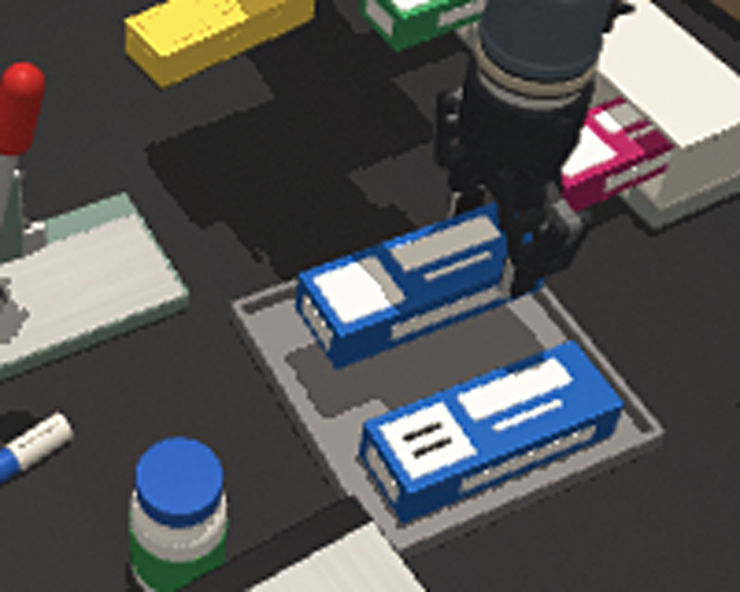

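Scene view: the carton is level over the free half (panel at (355,290)), the coded one is untouched, and the new panel shows no printed mark. The mark may simply not be rendered, so before placing I'll check the stop angle numerically on the saved picture.

```bash
python3 - <<'E'
from h import *
c=cam('scene')
px=np.array([-.068,-.9977,0]); pv=np.array([583.2,-246.9,125])
def line(f,pa,pb):
    # rod centreline near the guess pa->pb (crop px): mid of the bright/grey strip across it, by edges of low-saturation
    im=cv2.imread('pics/'+f); hsv=cv2.cvtColor(im,cv2.COLOR_BGR2HSV)
    pa,pb=np.array(pa,float),np.array(pb,float); t=(pb-pa)/np.linalg.norm(pb-pa); n=np.array([-t[1],t[0]]); M=[]
    for s in np.linspace(0,1,40):
        q=pa+(pb-pa)*s; o=np.arange(-22,23)
        S=np.array([hsv[int(round(q[1]+n[1]*k)),int(round(q[0]+n[0]*k)),1] for k in o])
        g=o[S<60]; g=g[abs(g)<16]
        if len(g)>4: M.append(q+n*g.mean())
    M=np.array(M); vx,vy,x0,y0=cv2.fitLine(M.astype(np.float32),cv2.DIST_HUBER,0,.01,.01).ravel(); return np.degrees(np.arctan2(-vy,vx))%180,len(M)
print('stop rod img angle',line('s6.png',(350,292),(425,250)),'rest',line('s4.png',(252,300),(273,200)))
for a in (15,65,70,72.3,75,77):
    e=-px*np.sin(np.radians(a))+np.array([0,0,np.cos(np.radians(a))])
    q=proj(pv+e*115,c)-proj(pv+e*40,c); print(a,np.degrees(np.arctan2(-q[1],q[0])))
E
```

```text
stop rod img angle (np.float32(29.953602), 40) rest (np.float32(78.14021), 40)
15 76.91514647708028
65 35.41651186655112
70 32.352344316489756
72.3 30.959536769100097
75 29.332525166515946
77 28.130328838133906
```

The rod measures 30.0° in the image. The model gives 29.3° at the stop and 31.0° at the 1 rad limit, and the rest view reads 1.2° high, so the stop was reached. Placing now.

Emit:
play_rows(
  moves=[
    [0.1, -0.15, 0.4, 0, 0, 0],
    [0.1, -0.1, 0.5, 0, 0, 0],
    [0, 0, 0.5, 0, 0, 0],
    [0, 0, 0.4, 0, 0, 0],
    [0, 0, 0.25, 0, 0, 0],
    [0, 0, 0.1, 0, 0, 0],
    [0, 0, 0, 0, 0, 0],
  ],
)

```text
time_s: 33.85
eef_pos: [673.6, 85.1, 17.6]
tool_rot: [-180.0, 0.0, 84.4]
ft_force: [0.4, 0.9, -1.5]
grip_width: 55.2
```

Emit:
play_rows(
  moves=[
    [0, 0, 0.05, 0, 0, 0],
    [0, 0, 0.03, 0, 0, 0],
    [0, 0, 0, 0, 0, 0],
  ],
)

```text
time_s: 34.15
eef_pos: [674.2, 85.2, 16.9]
tool_rot: [179.9, -0.0, 84.4]
ft_force: [0.3, -0.7, 0.6]
grip_width: 55.1
```

Emit:
play_rows(
  moves=[
    [0, 0, 0, 0, 0, 0],
    [0, 0, 0, 0, 0, 0],
    [0, 0, 0, 0, 0, 0],
    [0, 0, 0, 0, 0, 0],
    [0, 0, -0.3, 0, 0, 0],
    [0, 0, -0.6, 0, 0, 0],
    [0, 0, -1, 0, 0, 0],
    [0, 0, -1, 0, 0, 0],
    [0, 0, -1, 0, 0, 0],
    [0, 0, -1, 0, 0, 0],
  ],
  hand=-0.6,
)

```text
time_s: 35.15
eef_pos: [674.0, 85.2, 116.4]
tool_rot: [179.9, -0.0, 84.4]
ft_force: [-0.1, 0.2, 0.3]
grip_width: 68.0
```

Emit:
play_rows(
  moves=[
    [0, 0, -1, 0, 0, 0],
    [0, 0, -1, 0, 0, 0],
    [0.5, -0.5, -1, 0, 0, 0],
    [0.5, -0.5, -1, 0, 0, 0],
    [0.5, -0.5, -1, 0, 0, 0],
    [0.5, -0.5, 0, 0, 0, 0],
    [0, 0, 0, 0, 0, 0],
    [0, 0, 0, 0, 0, 0],
  ],
)

```text
time_s: 35.95
eef_pos: [637.1, 129.0, 213.6]
tool_rot: [-179.9, 0.0, 84.4]
ft_force: [-0.1, 0.0, 0.5]
grip_width: 68.4
```

```bash
python3 - <<'E'
from box import *
import go
go.go(0,400,300,84)
im,d,c=snap('scene','s8.png'); W=cloud(d,c); m=(abs(W[...,2]-41)<5)&(W[...,0]>600)&(W[...,0]<725)&(W[...,1]>-80)&(W[...,1]<150)
k=max(cv2.findContours(m.astype(np.uint8),0,2)[0],key=cv2.contourArea).reshape(-1,2)
print('carton',cv2.minAreaRect(np.array([ray(u,v,41,c)[:2] for u,v in k],np.float32)),'z',np.nanpercentile(W[m][:,2],[5,50,95]))
P=W[m]; A=np.c_[P[:,:2],np.ones(len(P))]; print('tilt deg',np.degrees(np.arctan(np.linalg.norm(np.linalg.lstsq(A,P[:,2],rcond=None)[0][:2]))))
E
python3 chk.py | grep red
```

```text
t 35.95 pos [637.1 129.  213.6] rot [-1.7993e+02  3.0000e-02  8.4420e+01] F [-0.1  0.   0.5] w 68.4
units shift [ 10.39 -33.03  -4.28] turn [-0.01  0.01  0.07]
carton ((670.9317626953125, 31.606651306152344), (161.95687866210938, 59.705440521240234), 84.37767028808594) z [38.44010908 41.21119939 43.54225873]
tilt deg 0.7957890054397814Traceback (most recent call last):
  File "chk.py", line 8, in <module>
    p=np.polyfit(Y[S],X[S],1)
    raise TypeError("expected non-empty vector for x")
TypeError: expected non-empty vector for x
```

View pics/s8.png

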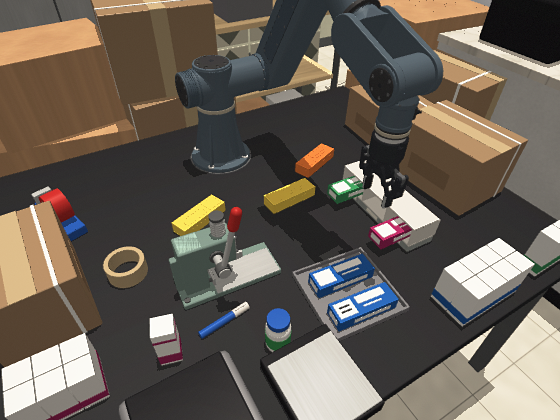

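The picture shows the carton flat in the free half at (340,272), the coded carton next to it, the lever up at (235,218), everything else in place and the gripper clear. Handing in.

```bash
python3 -c "
from h import *
print(workorder.hand_in())"
```

```text
the job is handed in; nothing more can be done
None
```

I coded the blue carton from the middle bay on the press and laid it in the free half of the tray. The job was handed in at about 36 s of the 67 s allowed, and the hand-in gives no verdict.

**On the press:** I felt both contacts, about 5 N at the side guide and 7 N at the back stop. The gap from the carton's side to the bed edge measured 27.4 mm, against 27 mm when home.

**Lever:** I pinched the handle, swung it to the stop and guided it back up. The picture at the stop gives about 74–76° from vertical, where the stop is 75° and the required 1 rad is about 72°. After release the handle was back within about 1 mm of its rest position, with the carton still home.

**In the tray:** The carton's centre is at about (671, 32) mm, within about 2 mm of where I aimed. It lies at yaw 84.4°, in line with the tray, with its top at 41 mm and label up. The last picture shows the other cartons and bystanders in place and the gripper clear.

**What did not agree:**
- No printed mark shows on the newly coded panel. I took this as not rendered, because the lever angle and force showed the stop had been reached.
- The handle slipped a few mm in the fingers at the stop. On the return it pushed against the lever's rest stop with about 20 N; a moment later, as I eased off, the force reading was about 25 N.
- My first estimate of the press position from the top camera was about 4 mm off sideways. The scene camera's depth and the contact with the guide corrected it.
- The last scripted check of the lever position crashed because it still looked for the carton on the press. At the end I confirmed the lever was up only from the final picture.

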